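# Cycle a belt tensioner and hold it back for the belt

### The job

Check the sprung belt tensioner on its stand: push the thumb pad of the trip lever down through its full stroke so that the pawl lets go and the arm springs home against its idler block, then take your fingers off the pad so that the lever comes up again. Then push the arm back by its roller, against its spring and past both ratchet clicks, until it is hard against its rear stop, and finish still holding it there with the fingers, as if someone were about to slip the belt on. Do not knock the standing pin, the small carton or the tape measure beside the stand.

Things in the scene. Friction and masses are not known exactly. Their poses are not given: they have to be found in the camera images.
- tensioner_stand: Grey base plate 160 x 270 x 12 mm, fixed to the bench. Origin on the bench top, 5 mm short of the plate's centre in x and in y; x points away from the robot at yaw 0, yaw up to 0.42 rad either way. The arm with its roller lies toward -y, the trip lever toward +y. An idler block (24 x 18 mm, top at 42 mm) stands on the arm's home side 34 to 58 mm out from the pivot, a stop post behind the arm.
- pivot (a point): Axis (vertical) of the tensioner arm, at stand (20, 0, 40) mm. The roller's axis runs on a circle of radius 105 mm about it.
- tensioner (a joint): Swing of the arm, rad. 0 = home on the idler block, roller at -115 deg from the stand's x; grows counterclockwise from above (roller moves to the stand's +x) to 0.90 = hard on the rear stop. Its spring pushes home: 3.3 N at the roller at 0, 9.3 N at 0.90. Clicks on passing 0.36 and 0.74; let go, it falls back to the last click and the pawl holds it there. It starts held at the first click.
- roller_top (a point): Centre of the top of the roller on the arm's end, 70 mm above the bench (a 5 mm bolt head stands on it). Plain aluminium cylinder, diameter 36 mm, upright, 42 to 70 mm above the bench; does not spin. The steel arm under it is 22 mm wide, 30 to 40 mm above the bench.
- trip (a joint): Trip lever (pawl rocker) on a horizontal hinge, rad. 0 = up, pawl nose down in the ratchet; 0.35 = pad fully down, nose lifted; the arm is let go from about 0.2. A spring returns it to 0: about 2 to 6 N at the pad, a few N more while the pawl is loaded. It also bobs up to about 0.2 and back as each tooth clicks by.
- trip_pad (a point): Centre of the top of the trip lever's ribbed steel thumb pad, 26 x 26 mm, 66 mm above the bench when up; at stand (20, 115, 66) mm. It goes down 12 mm in its full stroke, swinging on a 35 mm radius about the hinge, which lies between it and the pivot.
- standing_pin: Bystander: plain steel pin, 25 mm diameter, 90 mm tall, standing on the bench behind the stand. Origin at the centre of its underside.
- carton: Bystander: small brown carton, 43 x 65 x 37 mm, standing on the bench behind the stand. Origin at the centre of its underside.
- tape: Bystander: yellow tape measure 34 x 80 x 62 mm, standing on the bench beside the trip lever's end of the stand. Origin at the centre of its underside.

How it is judged:
By the outcome, as a careful person would: the job done as asked, in the order asked, and still so for the second after the job is handed in, while the arm keeps its last pose, push and grip.
It also fails if it takes over 45 s, if anything falls off the work surface, if the arm or the gripper's body presses on something with over 40 N, if the wrist force passes 120 N, or if a joint passes its speed limit or range.

### The arm

A 6-joint arm with a two-finger parallel gripper is mounted at the origin on a cart in front of the work surface, level with it; the furniture and walls round the work are solid. World frame = base frame: x ahead of the robot, y to its left, z up, the work surface at z = 0. Lengths are in m, angles in rad, forces in N, time in s.
With the tool pointing down it reaches from about 0.325 to 0.9 m from the base axis. Payload 3.5 kg.
Tool frame: the origin (TCP) lies at the very end of the fingers, on their centre line; the grasp point (between the pads) lies 19 mm behind it; z points along the fingers, x is the direction in which the jaws open and shut, and the axes are right-handed (so a half turn about z gives the same grasp; the last joint's range is limited). The gripper opens to 85 mm and grips with 20 to 120 N. Pads are 22 mm wide; open, the fingers measure 114 mm over their backs; the gripper's body (76 mm by 85 mm) begins 54 mm behind the grasp point. The pads swing forward as they close: fully open they stand 13 mm farther back than shut.
Start: joints at [1.227, 0.276, -0.026, 1.268, 0, 1.467], TCP at [0.149, 0.607, 0.231] pointing down, gripper open.
Joint ranges: [-3.12, 3.12], [-0.85, 1.88], [-1.08, 1.24], [-1.95, 2.15], [-1.57, 1.53], [-3.14, 3.14]. Speed limits (rad/s): [2.57, 2.57, 3.14, 3.14, 3.14, 3.14].

### API

Orientations are given as a unit quaternion [w, x, y, z].
In Python, from rig import robot, read_camera, camera_info, boxes_of, cut_out gives the robot as it stands. The module is installed in compiled form; this text tells all that it offers.
- The arm moves only by the tool drive_tool, never from a script. Its argument "targets" is a list of rows, each a list of 2 entries, a list of its own where there are three numbers: the shift along the tool's x, y, z in units of 0.04 m (1.0 is 0.04 m), then the turn about the tool's z in units of 6 degrees (1.0 is 6 degrees). In form: [[[tx, ty, tz], yaw], ...]. A call has 1 to 5 rows; each row shifts and turns the pose as measured when the row begins, along the tool's axes as they then stand; what a row does not reach is not made up. A row lasts 1/10 s, in which the tool goes at most 50 mm and 8.59 degrees, less where a joint would pass 70% of its speed; a pose out of reach is approached as far as the arm can. A call with a number of a shift or a turn outside -1 to 1 is refused whole. A call with a gripper value outside its range is refused whole. "jaw" is the closure, from 0 (fully open) to 1 (shut), set as the call begins (left out, the last holds). The fingers move at their own pace and stop on an object; "force" is the grip in N (left out, the last holds). Time passes only in rows, so rows that do not move let the fingers close. It gives the time, the measured TCP pose, the force and the opening at its end, in the units of the state.
- robot.get_state(): the state, without advancing time (a new reading comes with each control period).
- read_camera(name): name is "scene" or "top" or "wrist"; returns the picture (480x640x3 uint8, blue, green, red); there is no depth.
- camera_info(name): a dict with "camera_matrix" (3x3 intrinsics, pixels), "R" (3x3) and "t" (3): a world point X has camera coordinates R X + t. Camera axes: x right, y down, z forward; pixel columns grow to the right and rows downward; lengths in m; the calibration is good to about 2 mm. A picture is of the moment at which its call begins: read the wrist's pose just before it. camera_info takes no time and is no camera call; for the wrist camera it gives the pose at the moment of the call.
- robot.close_job(): hands the job in, once; it reports no verdict.
Trained networks look in the newest picture that a camera, given by its name, has taken for a name from the list of things; names that differ only in an ending like _2 or _b are one class to them, and where a whole thing is asked for, a point or a joint stands for the part that bears it (a point fixed in the world has none). Each returns a list of dicts, best first, with "confidence" (0 to 1); they miss things now and then, are a little off and sometimes report something else, mostly with a low value. They report only what shows in the picture. A call takes as long as a camera call.
- boxes_of(query, camera): "rect" ([centre column, centre row, width, height] in pixels, round what is visible of it).
- cut_out(query, camera): "region" (480x640 bool, what is visible of it) and "rect" ([centre column, centre row, width, height] in pixels, round what is visible of it).
The state is a dict: "clock": time; "qpos": joint angles; "qvel": joint speeds; "effort": joint torques, N m; "ee_pos": TCP position; "eef_rot": TCP orientation; "ft_force": force on the tool from outside, world axes, zero at the start; "torque": the same for the moment, N m; "grip_width": opening from 0.0 (shut) to 1.0 (fully open).
Only numpy, scipy, OpenCV 4.12 (cv2) and the standard library are available. Lean on these libraries where they do the work, as an engineer would, in place of code of your own. Each camera call takes 0.05 s, during which the arm holds its last target. There are 200 camera calls.

## Working session

There is one attempt and no reset: what is moved stays moved. The work goes in short steps, Python scripts to look and compute and a tool call to move; the robot and the scene stay as the last step left them, time stands still between calls to the robot, and variables do not carry over. Pictures are saved under pics/ and viewed, about 8 in all and at most 12, crops included, and the job is handed in when it is done.

Besides the shell and the picture viewer there is one more tool, called after "Emit:" as name([rows], argument=value, ...), one row to a line, values as JSON. drive_tool: Moves the arm, as the interface text tells. Shifts and turns lie within -1 to 1; 1 stands for 0.04 m of shift or 6 degrees of turn. Its arguments: {"type":"object","properties":{"targets":{"type":"array"},"jaw":{"type":"number"},"force":{"type":"number"}},"required":["targets"]}

```bash
mkdir -p pics; cat > h.py <<'E'
import numpy as np, cv2
from rig import robot, read_camera, camera_info, boxes_of, cut_out
def ray(cam,uv,z):
    i=camera_info(cam);K=np.array(i["camera_matrix"]);R=np.array(i["R"]);t=np.array(i["t"])
    d=R.T@np.linalg.inv(K)@np.array([uv[0],uv[1],1.]);c=-R.T@t
    return c+d*(z-c[2])/d[2]
def proj(cam,X):
    i=camera_info(cam);p=np.array(i["camera_matrix"])@(np.array(i["R"])@np.array(X)+np.array(i["t"]));return p[:2]/p[2]
E
python3 - <<'E'
from h import *
s=robot.get_state();print({k:np.round(v,3) for k,v in s.items()})
for c in ("top","scene"):
    im=read_camera(c);cv2.imwrite(f"pics/{c}0.png",im)
    for q,z in (("roller_top",.07),("trip_pad",.066),("standing_pin",.09),("carton",.037),("tape",.062),("tensioner_stand",.012)):
        for b in boxes_of(q,c)[:2]:
            print(c,q,round(b["confidence"],2),np.round(b["rect"],1),np.round(ray(c,b["rect"][:2],z),3))
E
```

```text
{'clock': np.float64(0.0), 'qpos': array([ 1.227,  0.277, -0.028,  1.268,  0.   ,  1.467]), 'qvel': array([ 0.002, -0.   ,  0.001,  0.003,  0.001, -0.001]), 'effort': array([ 1.0000e-03, -4.4551e+01,  2.9520e+01,  1.6000e-02,  0.0000e+00,
        0.0000e+00]), 'ee_pos': array([0.149, 0.606, 0.23 ]), 'eef_rot': array([ 0.001,  0.787,  0.617, -0.001]), 'ft_force': array([-0.617, -0.395,  0.579]), 'torque': array([0.015, 0.014, 0.056]), 'grip_width': np.float64(0.994)}
top roller_top 0.57 [346.3 266.9  98.2  43.6] [ 0.579 -0.13   0.07 ]
top trip_pad 0.73 [280.1 249.8  45.8  19.1] [ 0.607 -0.011  0.066]
top standing_pin 0.73 [317.2 197.4  12.   26. ] [ 0.699 -0.075  0.09 ]
top carton 0.75 [379.6 205.4  40.9  40.4] [ 0.701 -0.191  0.037]
top tape 0.77 [210.9 244.8  21.9  43.3] [0.613 0.114 0.062]
top tensioner_stand 0.77 [324.7 271.8 153.8 106.7] [ 0.576 -0.092  0.012]
scene roller_top 0.74 [339.7 277.3 103.4  52.4] [ 0.537 -0.145  0.07 ]
scene trip_pad 0.61 [277.1 245.4  41.5  20.9] [ 0.589 -0.014  0.066]
scene standing_pin 0.87 [339.4 229.9  10.5  43.5] [ 0.635 -0.105  0.09 ]
scene standing_pin 0.38 [223.1 240.7  34.8  44.4] [0.536 0.052 0.09 ]
scene carton 0.73 [403.2 255.7  43.3  46. ] [ 0.679 -0.201  0.037]
scene tape 0.96 [223.8 241.1  33.   45.4] [0.575 0.08  0.062]
scene tensioner_stand 0.91 [319.1 291.1 194.8 118.9] [ 0.567 -0.097  0.012]
```

```bash
python3 - <<'E'
import cv2
a=cv2.imread("pics/top0.png")[170:350,180:440]
cv2.imwrite("pics/c1.png",cv2.resize(a,(780,540),interpolation=cv2.INTER_CUBIC))
E
```

```text
(no output)
```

View pics/c1.png

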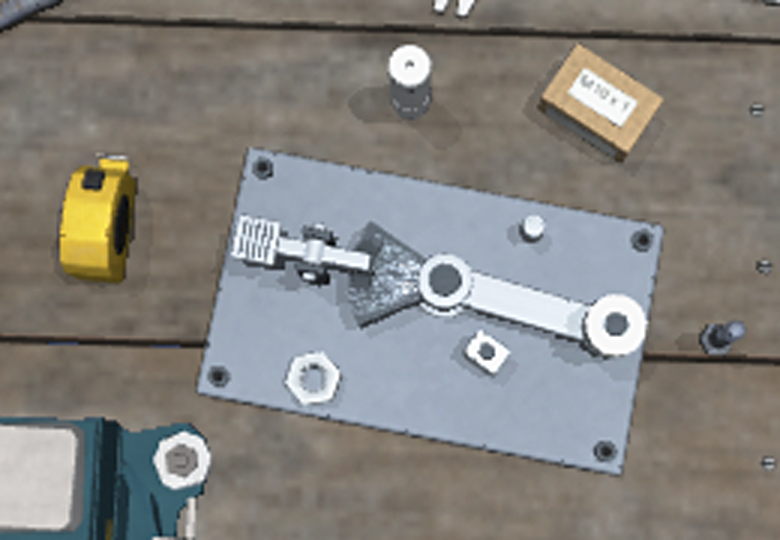

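The crop (3x) shows the pad at about (257,240), pivot cap (446,281), roller bolt (617,324), idler block (487,352), and stop post (533,228). The pin, carton and tape stand clear of the plate. The plate corners are at (248,148), (662,228), (622,474) and (197,392).

```bash
python3 - <<'E'
from h import *
f=lambda u,v,z: ray("top",(180+u/3,170+v/3),z)
C=np.array([f(*p,.012) for p in ((248,148),(662,228),(622,474),(197,392))])
pad=f(257,240,.066);piv=f(446,281,.05);rol=f(617,324,.073)
d=C[0]-C[1];d2=C[3]-C[2];d3=C[0]-C[3];d4=C[1]-C[2]
print([np.linalg.norm(x) for x in (d,d2,d3,d4)])
yw=[np.arctan2(-x[0],x[1]) for x in (d,d2)]+[np.arctan2(x[1],x[0]) for x in (d3,d4)]
print(yw); a=np.mean(yw);R=np.array([[np.cos(a),-np.sin(a)],[np.sin(a),np.cos(a)]])
c=C.mean(0)[:2];o=c-R@[.005,.005]
print("origin",o,"pad model",o+R@[.02,.115],"seen",pad,"piv",o+R@[.02,0],piv,"rol",rol)
for th in (0,.36,.74,.9):
    an=a+np.deg2rad(-115)+th;print(th,o+R@[.02,0]+.105*np.array([np.cos(an),np.sin(an)]),np.rad2deg(an))
print("pin",ray("top",(180+409/3,170+65/3),.09),"carton",ray("top",(180+605/3,170+90/3),.037))
q=robot.get_state()["eef_rot"];from scipy.spatial.transform import Rotation as Ro
print(a,Ro.from_quat(np.roll(q,-1)).as_matrix().round(3))
print(camera_info("wrist"))
E
```

```text
[np.float64(0.2674062947035818), np.float64(0.26803686952025685), np.float64(0.15731349871694422), np.float64(0.15628381802588778)]
[np.float64(-0.16473425744720163), np.float64(-0.1608680695031569), np.float64(-0.15636244240716357), np.float64(-0.1522850736408561)]
origin [ 0.56792115 -0.0951755 ] pad model [0.60582862 0.01522388] seen [0.60619693 0.01435415 0.066     ] piv [ 0.58767025 -0.09833348] [ 0.58682431 -0.09906271  0.05      ] rol [ 0.56144736 -0.20000561  0.073     ]
0 [ 0.52882598 -0.18529526] -124.08495979016053
0.36 [ 0.56323248 -0.20045006] -103.4584791654509
0.74 [ 0.60285289 -0.20223   ] -81.6860829504796
0.9 [ 0.61921157 -0.19848409] -72.51875822838645
pin [ 0.70979803 -0.07335073  0.09      ] carton [ 0.71136532 -0.19515649  0.037     ]
-0.15856246074959454 [[ 0.238  0.971  0.   ]
 [ 0.971 -0.238  0.   ]
 [ 0.     0.    -1.   ]]
{'camera_matrix': array([[356.50081785,   0.        , 322.83182312],
       [  0.        , 356.50081785, 245.59714268],
       [  0.        ,   0.        ,   1.        ]]), 'R': array([[ 0.23833428,  0.97118243, -0.00121001],
       [ 0.92060675, -0.22552552,  0.31878121],
       [ 0.30932182, -0.07709044, -0.94782756]]), 't': array([-0.62421542, -0.04317008,  0.38273945])}
```

View pics/scene0.png

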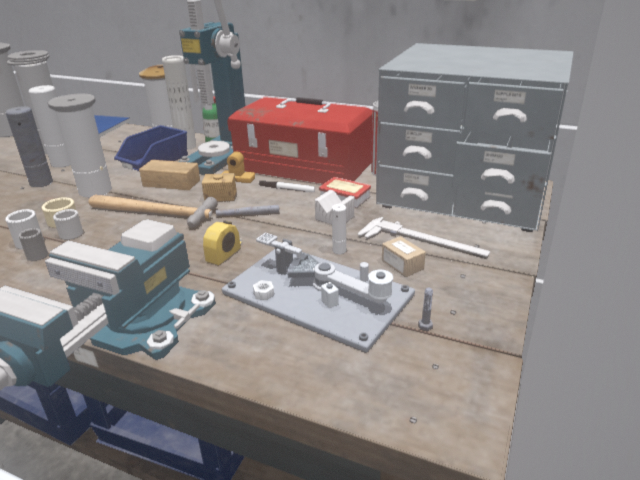

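```bash
cat >> h.py <<'E'
from scipy.spatial.transform import Rotation as Ro
def togo(X,yawdeg=None):
    s=robot.get_state();M=Ro.from_quat(np.roll(s["eef_rot"],-1)).as_matrix()
    d=M.T@(np.array(X)-s["ee_pos"])/.04
    print("units tool",d.round(2),"xang",np.rad2deg(np.arctan2(M[1,0],M[0,0])).round(1),"pos",s["ee_pos"].round(4),"f",s["ft_force"].round(1),"t",s["clock"])
E
python3 -c "
from h import *
togo([.607,.023,.12])"
```

```text
units tool [-11.45  14.6    2.78] xang 76.2 pos [0.1491 0.607  0.2314] f [-0.   0.1 -0.2] t 0.7
```

The scene picture shows the vise on the left at about (150,270), and the standing pin at (340,228), carton at (403,256) and tape at (222,242) clear of the stand. I'll go over high with the fingers shut.

Emit:
drive_tool([
  [[0,0.5,-0.9],0],
  [[-0.4,1,-0.4],0],
  [[-0.5,1,0],0],
  [[-0.5,1,0],0],
  [[-0.5,1,0],0],
], jaw=1, force=40)

```text
clock: 1.2
ee_pos: [0.3071, 0.4908, 0.2849]
eef_rot: [-0.0, 0.783, 0.621, 0.001]
ft_force: [-0.1, 0.5, -0.4]
grip_width: 0.143
```

Emit:
drive_tool([
  [[-0.6,0.9,0],0],
  [[-0.6,0.9,0],0],
  [[-0.6,0.9,0],0],
  [[-0.7,0.8,0],0],
  [[-0.7,0.8,0],0],
])

```text
clock: 1.7
ee_pos: [0.452, 0.3208, 0.2862]
eef_rot: [-0.0, 0.783, 0.622, 0.003]
ft_force: [0.2, 0.3, -0.2]
grip_width: -0.003
```

Emit:
drive_tool([
  [[-0.9,0.7,0],0],
  [[-0.9,0.7,0],0],
  [[-0.9,0.7,0],0],
  [[-0.9,0.7,0],0],
  [[0,0,0],0],
])

```text
clock: 2.2
ee_pos: [0.5343, 0.1443, 0.2867]
eef_rot: [0.002, 0.785, 0.619, 0.005]
ft_force: [-0.6, 0.6, 0.1]
grip_width: -0.001
```

```bash
python3 -c "
from h import *
togo([.607,.023,.12])"
```

```text
units tool [-2.55  2.44  4.17] xang 76.5 pos [0.5343 0.1443 0.2867] f [-0.6  0.6  0.1] t 2.2
```

Emit:
drive_tool([
  [[-0.8,0.7,0.4],-0.7],
  [[-0.8,0.7,0.6],0],
  [[-0.6,0.6,0.9],0],
  [[-0.3,0.3,0.9],0],
  [[0,0,0.5],0],
])

```text
clock: 2.7
ee_pos: [0.6161, 0.0273, 0.1581]
eef_rot: [0.006, 0.761, 0.649, 0.012]
ft_force: [-0.4, -0.4, -0.3]
grip_width: -0.002
```

```bash
python3 - <<'E'
from h import *
togo([.607,.023,.08])
im=read_camera("wrist")
for b in boxes_of("trip_pad","wrist")[:2]: print(b["confidence"],b["rect"],ray("wrist",b["rect"][:2],.066))
for b in cut_out("roller_top","wrist")[:1]: print(b["confidence"],b["rect"])
for n,p in (("pad",[.606,.0148,.066]),("piv",[.5873,-.0987,.05]),("tcp",robot.get_state()["ee_pos"])): 
    u=proj("wrist",p);print(n,u);cv2.circle(im,tuple(int(x) for x in u),3,(0,0,255),-1)
cv2.imwrite("pics/w1.png",im)
E
```

```text
units tool [-0.16 -0.25  1.95] xang 80.9 pos [0.6161 0.0273 0.1581] f [-0.4 -0.4 -0.3] t 2.7
0.64 [263.9, 236.6, 121.3, 36.2] [ 0.59994776 -0.01000181  0.066     ]
0.63 [117.5, 216.3, 234.1, 83.7]
pad [300.1417775  236.29661634]
piv [144.72701146 228.80204592]
tcp [324.01855238 313.33624679]
```

View pics/w1.png

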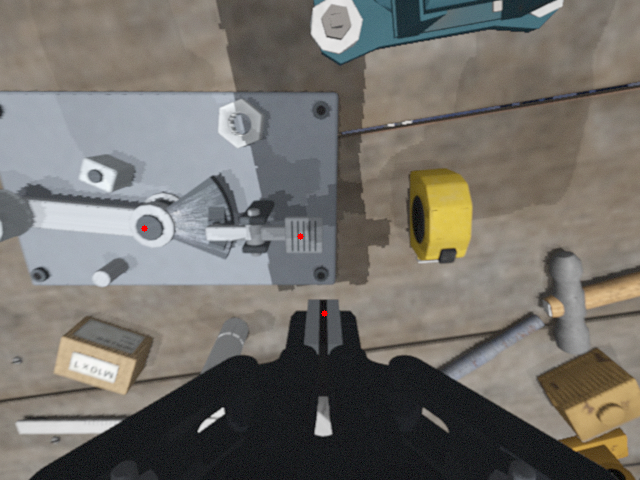

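The wrist view shows the pad at about (303,236), within 3 px of its projected place, and the pin and tape clear of the gripper. I'll go down now.

Emit:
drive_tool([
  [[-0.1,-0.2,0.7],0],
  [[0,0,0.7],0],
  [[0,0,0.4],0],
  [[0,0,0],0],
])

```text
clock: 3.25
ee_pos: [0.6135, 0.0305, 0.0952]
eef_rot: [0.01, 0.758, 0.652, 0.017]
ft_force: [-0.6, 0.6, -0.6]
grip_width: -0.005
```

```bash
python3 -c "
from h import *
togo([.6075,.0235,.066])"
```

```text
units tool [-0.21 -0.15  0.72] xang 81.3 pos [0.6135 0.0305 0.0952] f [-0.6  0.6 -0.6] t 3.25
```

Emit:
drive_tool([
  [[-0.2,-0.15,0.3],0],
  [[0,0,0.2],0],
  [[0,0,0],0],
])

```text
clock: 3.55
ee_pos: [0.6101, 0.0244, 0.079]
eef_rot: [0.013, 0.758, 0.652, 0.02]
ft_force: [-0.5, 0.3, 0.4]
grip_width: 0.002
```

```bash
python3 -c "
from h import *
togo([.6075,.0235,.066])"
```

```text
units tool [-0.04 -0.08  0.32] xang 81.5 pos [0.6101 0.0244 0.079 ] f [-0.5  0.3  0.4] t 3.55
```

Emit:
drive_tool([
  [[-0.05,-0.1,0.3],0],
  [[0,0,0.15],0],
  [[0,0,0.15],0],
  [[0,0,0.1],0],
])

```text
clock: 3.95
ee_pos: [0.6089, 0.0234, 0.053]
eef_rot: [0.014, 0.757, 0.652, 0.022]
ft_force: [-2.8, -0.2, 10.9]
grip_width: 0.001
```

Emit:
drive_tool([
  [[0,0,0.1],0],
  [[0,0,0.1],0],
])

```text
clock: 4.15
ee_pos: [0.6095, 0.023, 0.0519]
eef_rot: [0.015, 0.758, 0.652, 0.021]
ft_force: [-15.1, 2.3, 35.6]
grip_width: -0.0
```

Hit the hard stop: 35 N at z = 52 mm. Next I'll check that the arm went home, then come off.

Emit:
drive_tool([
  [[0,0,0],0],
])

```text
clock: 4.25
ee_pos: [0.6093, 0.0233, 0.054]
eef_rot: [0.014, 0.758, 0.652, 0.022]
ft_force: [-2.9, 1.2, 4.7]
grip_width: -0.002
```

```bash
python3 - <<'E'
from h import *
togo([.609,.023,.052])
im=read_camera("top");cv2.imwrite("pics/c2.png",cv2.resize(im[170:350,180:440],(780,540),interpolation=cv2.INTER_CUBIC))
print(3*(proj("top",[.529,-.1855,.073])-[180,170]))
E
```

```text
units tool [-0.01 -0.01  0.05] xang 81.5 pos [0.6093 0.0233 0.054 ] f [-2.9  1.2  4.7] t 4.25
[591.59980132 378.6170294 ]
```

View pics/c2.png

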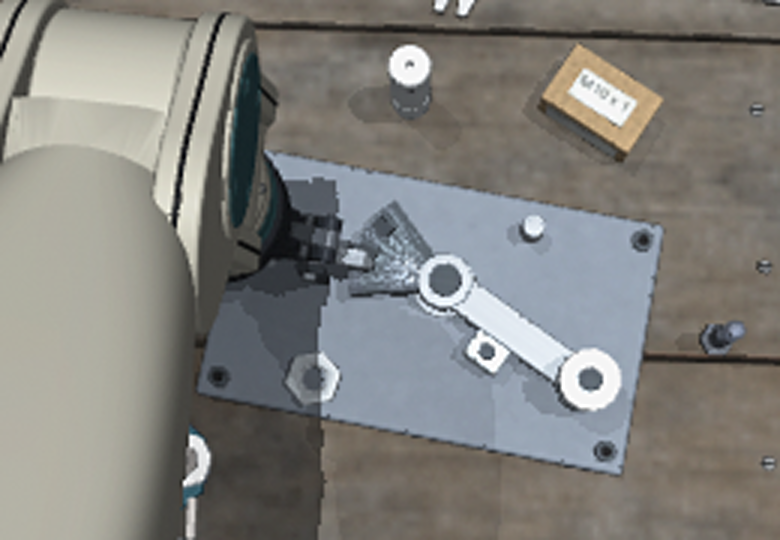

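The roller bolt is at (591,379), right at its predicted home place, with the arm against the idler block. I'll lift off and cross over to the roller's front side.

Emit:
drive_tool([
  [[0,0,-0.5],0],
  [[0,0,-0.8],0],
  [[0,0,-1],0],
  [[-0.5,-0.5,-0.5],1],
  [[-0.8,-0.6,0],1],
])

```text
clock: 4.8
ee_pos: [0.5524, -0.019, 0.1647]
eef_rot: [0.013, 0.822, 0.568, 0.024]
ft_force: [0.7, -1.1, 0.1]
grip_width: -0.001
```

```bash
python3 -c "
from h import *
togo([.492,-.160,.12])"
```

```text
units tool [-3.86 -0.22  1.02] xang 69.3 pos [ 0.5524 -0.019   0.1647] f [ 0.7 -1.1  0.1] t 4.8
```

Emit:
drive_tool([
  [[-0.9,-0.2,0],1],
  [[-0.9,-0.2,0],0.7],
  [[-0.9,-0.2,0.2],0.5],
  [[-0.9,0,0.2],0],
  [[0,0,0],0],
])

```text
clock: 5.3
ee_pos: [0.4586, -0.1401, 0.1421]
eef_rot: [0.012, 0.885, 0.464, 0.026]
ft_force: [-0.6, 0.3, -0.9]
grip_width: 0.003
```

```bash
python3 -c "
from h import *
togo([.492,-.160,.07])"
```

```text
units tool [0.   0.89 1.85] xang 55.4 pos [ 0.4586 -0.1401  0.1421] f [-0.6  0.3 -0.9] t 5.3
```

Emit:
drive_tool([
  [[0,0.8,0.1],0],
  [[0,0,0.7],0],
  [[0,0,0.7],0],
  [[0,0,0.5],0],
  [[0,0,0],0],
])

```text
clock: 5.8
ee_pos: [0.4926, -0.1596, 0.061]
eef_rot: [0.014, 0.886, 0.463, 0.027]
ft_force: [-0.2, 0.0, -0.1]
grip_width: -0.002
```

```bash
python3 -c "
from h import *
togo([.492,-.160,.052])
print(Ro.from_quat(np.roll(robot.get_state()['eef_rot'],-1)).as_matrix()[:,2])"
```

```text
units tool [-0.02 -0.02  0.22] xang 55.3 pos [ 0.4926 -0.1596  0.061 ] f [-0.2  0.  -0.1] t 5.8
[ 0.06077817  0.00126494 -0.9981505 ]
```

Emit:
drive_tool([
  [[0,0.2,0.25],0],
  [[0,0.2,0],0],
  [[0,0,0],0],
])

```text
clock: 6.1
ee_pos: [0.5071, -0.1682, 0.0515]
eef_rot: [0.012, 0.885, 0.464, 0.027]
ft_force: [-3.5, 1.5, 2.5]
grip_width: 0.003
```

Emit:
drive_tool([
  [[-0.06,0.28,0],-1],
  [[-0.06,0.28,0],-1],
  [[-0.06,0.28,0],-1],
])

```text
clock: 6.4
ee_pos: [0.5244, -0.1855, 0.0513]
eef_rot: [0.007, 0.799, 0.602, 0.02]
ft_force: [-7.4, 1.2, 2.9]
grip_width: 0.001
```

```bash
cat >> h.py <<'E'
piv=np.array([.5873,-.0985])
def arc(th,z=.052):
    """TCP goal for arm angle th; report pushes"""
    an=-.1586+np.deg2rad(-115)+th;t=np.array([-np.sin(an),np.cos(an)]);c=piv+.105*np.array([np.cos(an),np.sin(an)])
    togo([*(c-.029*t),z]);print("want xang",np.rad2deg(an)+180)
    s=robot.get_state();M=Ro.from_quat(np.roll(s["eef_rot"],-1)).as_matrix()
    print("tool force",(M.T@s["ft_force"]).round(1),"pivot in tool mm",(M.T@(np.array([*piv,s["ee_pos"][2]])-s["ee_pos"])*1000).round(1))
E
python3 -c "
from h import *
arc(.31)"
```

```text
units tool [-0.1   0.17 -0.01] xang 74.0 pos [ 0.5244 -0.1855  0.0513] f [-7.4  1.2  2.9] t 6.4
want xang 73.67458101828068
tool force [-0.8 -7.4 -3.2] pivot in tool mm [100.9  36.4   3.6]
```

Emit:
drive_tool([
  [[-0.1,0.35,0],-1],
  [[-0.08,0.35,0],-1],
  [[-0.08,0.35,0],-1],
])

```text
clock: 6.7
ee_pos: [0.5531, -0.2008, 0.0514]
eef_rot: [0.001, 0.691, 0.723, 0.011]
ft_force: [-11.3, -1.9, 4.0]
grip_width: -0.003
```

```bash
python3 -c "
from h import *
arc(.62)"
```

```text
units tool [-0.09  0.19 -0.01] xang 92.6 pos [ 0.5531 -0.2008  0.0514] f [-11.3  -1.9   4. ] t 6.7
want xang 91.4362726673362
tool force [ -1.3 -11.3  -4.2] pivot in tool mm [100.6  38.8   2.2]
```

Emit:
drive_tool([
  [[-0.1,0.4,0],-0.7],
  [[-0.1,0.4,0],-0.7],
  [[-0.08,0.3,0],-0.7],
])

```text
clock: 7.0
ee_pos: [0.5833, -0.2063, 0.0511]
eef_rot: [-0.011, 0.605, 0.796, 0.001]
ft_force: [-10.3, 1.4, 5.7]
grip_width: 0.002
```

```bash
python3 -c "
from h import *
arc(.9)"
```

```text
units tool [-0.08  0.18 -0.03] xang 105.6 pos [ 0.5833 -0.2063  0.0511] f [-10.3   1.4   5.7] t 7.0
want xang 107.47909093099923
tool force [ 4.2 -9.6 -5.5] pivot in tool mm [102.7  32.8   1.6]
```

Emit:
drive_tool([
  [[-0.04,0.2,0],-0.3],
  [[0,0.15,0],0],
])

```text
clock: 7.2
ee_pos: [0.5912, -0.2058, 0.0514]
eef_rot: [-0.016, 0.592, 0.806, -0.005]
ft_force: [-8.8, -4.7, 2.5]
grip_width: -0.002
```

```bash
python3 -c "
from h import *
arc(.9)"
```

```text
units tool [-0.04 -0.01 -0.02] xang 107.4 pos [ 0.5912 -0.2058  0.0514] f [-8.8 -4.7  2.5] t 7.2
want xang 107.47909093099923
tool force [-1.9 -9.8 -2.2] pivot in tool mm [103.5  28.4   1.2]
```

Emit:
drive_tool([
  [[0,0.12,0],0],
  [[0,0.12,0],0],
])

```text
clock: 7.4
ee_pos: [0.5913, -0.2059, 0.0515]
eef_rot: [-0.022, 0.593, 0.805, -0.015]
ft_force: [-12.1, -3.3, 5.5]
grip_width: -0.002
```

```bash
python3 -c "
from h import *
arc(.9)
im=read_camera('top');cv2.imwrite('pics/c3.png',cv2.resize(im[170:350,180:440],(780,540),interpolation=cv2.INTER_CUBIC))
arc(.9)"
```

```text
units tool [-0.04 -0.01 -0.01] xang 107.2 pos [ 0.5913 -0.2059  0.0515] f [-12.1  -3.3   5.5] t 7.4
want xang 107.47909093099923
tool force [  0.5 -12.8  -4.9] pivot in tool mm [103.7  28.1   0.5]
units tool [-0.04 -0.01 -0.01] xang 107.2 pos [ 0.5913 -0.2059  0.0515] f [-12.9  -4.9   6.1] t 7.45
want xang 107.47909093099923
tool force [ -0.8 -14.1  -5.4] pivot in tool mm [103.7  28.1   0.4]
```

View pics/c3.png

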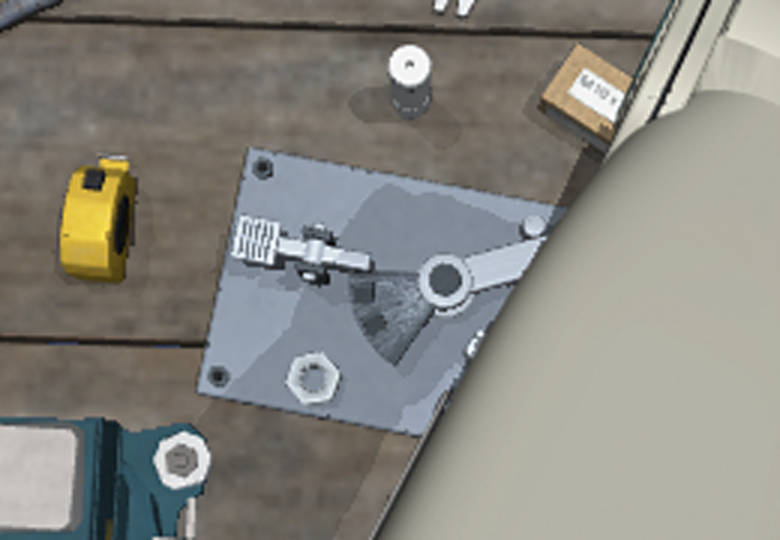

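The arm lies against the stop post (533,226). The lever is up, and the bystanders are where they were. I'll add a firmer holding push.

Emit:
drive_tool([
  [[0,0.25,0],0],
])

```text
clock: 7.55
ee_pos: [0.5918, -0.2057, 0.0515]
eef_rot: [-0.027, 0.594, 0.804, -0.024]
ft_force: [-27.9, -10.1, 16.2]
grip_width: 0.002
```

```bash
python3 -c "
from h import *
arc(.9)
for i in range(6): read_camera('scene')
arc(.9)"
```

```text
units tool [-0.03 -0.03 -0.01] xang 107.1 pos [ 0.5918 -0.2057  0.0515] f [-27.9 -10.1  16.2] t 7.55
want xang 107.47909093099923
tool force [ -1.2 -30.7 -14.1] pivot in tool mm [103.8  27.3  -0.3]
units tool [-0.03 -0.02 -0.01] xang 107.1 pos [ 0.5915 -0.2058  0.0516] f [-21.5  -7.7  12. ] t 7.85
want xang 107.47909093099923
tool force [ -0.8 -23.6 -10.3] pivot in tool mm [103.8  27.5  -0.2]
```

```bash
python3 -c "
from h import *
for i in range(6): read_camera('scene')
arc(.9)
print(robot.close_job())
arc(.9)"
```

```text
units tool [-0.04 -0.02 -0.01] xang 107.1 pos [ 0.5915 -0.2058  0.0516] f [-21.8  -7.4  12.3] t 8.15
want xang 107.47909093099923
tool force [ -0.5 -23.8 -10.6] pivot in tool mm [103.8  27.5  -0.2]
the job is handed in; nothing more can be done
None
the job is handed in; nothing more can be done
```

The job is done and handed in at 8.2 s, with the fingers still holding the arm hard against its rear stop.

- **Trip:** I pushed the pad down with shut fingers until it met its hard stop, at about 14 mm of tip travel and 35 N. The top camera then showed the roller at its predicted home place against the idler block. I lifted off, and a later picture shows the lever up.
- **Tensioning:** I pushed the roller round its arc with the shut fingers from home to the rear stop. I did not observe the two clicks themselves. They are implied by the finger position matching the worked-out 0.90 rad pose within about 2 mm.
- **Last checks:** The final push was steady at about 24 N toward the stop, well above the 9.3 N spring, with no creep over 0.3 s. The last top picture shows the arm at the stop post. In it the pin and tape had not moved, nor had the visible part of the carton; the robot hid the rest.
- **Less than perfect:** The tool had tilted about 4 degrees by the end. Total finger force peaked near 39 N at the pad and 34 N at the roller. Both were fingertip contacts, below the wrist limit.

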